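# Bring a screw jack up under an overhanging pipe

### The job

The steel pipe lies in two V-blocks for tacking and its free end overhangs. Stand the small screw jack on the tray with its platform under that free end, then wind the jack's knob until the platform just touches the pipe and supports it, without lifting the pipe off the V-blocks or shifting it. Leave the other things on the cart undisturbed.

Things in the scene. Friction and masses are not known exactly. Their poses are not given: they have to be found in the camera images.
- fixture: perforated dark steel plate on four short feet, 110 x 200 mm, top 60 mm above the tray, with two grey V-blocks (30 mm tall) on it; fixed. Origin: on the tray, under the plate's centre; y runs along the pipe, whose free end points to -y, past the plate's -y edge (100 mm from the origin).
- pipe: bare steel pipe, 42 mm outside diameter, 280 mm long, about 0.6 kg, lying loose and level in the V-blocks. Origin: its centre, on its axis; y runs along its axis, -y to the free end. Underside at rest 81 mm above the tray, top 123 mm.
- pipe_tip (a point): centre of the end face of the pipe's free (overhanging) end, on its axis, 102 mm above the tray at rest; the free end reaches 90 mm past the plate's edge. The pipe's underside is 21 mm below this point.
- jack: small column-type screw jack, 0.85 kg, loose, standing on the tray. Origin: on its underside, under the screw's axis; the platform reaches out to +y. Grey foot 84 mm (x) by 120 mm (y, from -65 to +55 mm); guide rods and screw up to a bridge 78 (x) x 32 (y) mm, top at 153 mm; a black knob above it. It can be lifted by the knob: it hangs nearly level and does not swing round.
- knob_center (a point): centre of the black fluted knob on top of the jack, on the screw's axis, 176 mm above the jack's underside. The knob is 40 mm in diameter and 28 mm tall (from 162 to 190 mm up); only a 16 mm neck lies between it and the bridge. Axes as those of jack.
- jack_platform: the jack's lifting platform, a steel plate 64 mm (x) by 70 mm (y), 7 mm thick. Origin: centre of its top face, 48 mm in front (+y) of the screw's axis. Behind it (35 mm from the origin) stands its sliding block, 12 mm higher, 15 mm with the bushes. At the start its top is 8 to 13 mm lower than the pipe's underside.
- jack_knob (a joint): angle of the knob in rad, growing clockwise seen from above; range 0 to 13. Clockwise raises the platform 16 mm a turn (2.55 mm per rad): the top face is 68 mm above the jack's underside at 0 rad. It stays where it is left; turning it takes about 0.04 N m.
- nozzle: conical copper gas nozzle standing on the tray, 25 mm across and 58 mm tall; origin under its centre. A bystander.
- bolt_a: clamping bolt standing on its black knurled head, 30 mm across and 56 mm tall; origin under its centre. A bystander.
- bolt_b: a second clamping bolt like bolt_a, standing near it; origin under its centre. A bystander.
- hammer: chipping hammer with a spring handle lying flat at the near right edge, 165 x 212 x 26 mm; origin under its centre. A bystander.

How it is judged:
At the end, for the whole second after the job is handed in: Jack upright on the tray and at rest; its platform presses on the pipe (over 0.3 N), platform centre within 50 mm horizontally of the pipe's free end; that end raised less than 3 mm and within 12 mm of where it was; nothing moves (contact force between jack_platform and pipe above 0.3 N and horizontal distance between jack_platform and pipe_tip below 0.05 m and z of pipe_tip in the frame of fixture below 0.1051 m and distance of pipe_tip from where it was at the start of the episode below 0.012 m and height (world z) of jack below 0.004 m and angle between jack's own z axis and vertical below 0.05 rad and linear speed of each of jack, pipe below 0.02 m/s and velocity of joint jack_knob between -0.1 and 0.1 rad/s); the robot touches nothing.
It fails at once if the pipe is knocked or lifted: its free end is more than 25 mm from where it was (distance of pipe_tip from where it was at the start of the episode above 0.025 m).
It fails at once if the nozzle, a clamping bolt or the hammer is moved by more than 25 mm (distance of any of nozzle, bolt_a, bolt_b, hammer from where it was at the start of the episode above 0.025 m).
It also fails if it takes over 64 s, if anything falls off the work surface, if the arm or the gripper's body presses on something with over 40 N, if the wrist force passes 120 N, or if a joint passes its speed limit or range.

### The arm

A 6-joint arm with a two-finger parallel gripper is mounted at the origin on a cart in front of the work surface, level with it; the furniture and walls round the work are solid. World frame = base frame: x ahead of the robot, y to its left, z up, the work surface at z = 0. Lengths are in m, angles in rad, forces in N, time in s.
With the tool pointing down it reaches from about 0.425 to 0.925 m from the base axis. Payload 12.5 kg.
Tool frame: the origin (TCP) lies on the centre line of the jaws, within the pads' length; the fingertips stand 25 mm ahead of it and the grasp point (between the pads) lies 6 mm ahead of it; z points along the fingers, y is the line along which they close (so a half turn about z gives the same grasp; the last joint's range is limited). The gripper opens to 85 mm and grips with 20 to 120 N. Pads are 22 mm wide; open, the fingers measure 114 mm over their backs; the gripper's body (76 mm by 85 mm) begins 54 mm behind the grasp point. The pads swing forward as they close: fully open they stand 13 mm farther back than shut.
Start: joints at [-1.293, 0.491, 1.559, -0, 1.092, -0.106], TCP at [0.234, -0.58, 0.256] pointing down, gripper open.
Joint ranges: [-3.1, 3.1], [-0.84, 2.19], [0.05, 2.79], [-1.13, 4.28], [0.06, 2.93], [-2.69, 2.69]. Speed limits (rad/s): [2.22, 2.22, 2.79, 3.14, 3.14, 3.14].

### API

Orientations are given as a rotation vector (axis times angle).
In Python, from station import sensors, cams, job gives the robot as it stands. The module is installed in compiled form; this text tells all that it offers.
- The arm moves only by the tool play_rows, never from a script. Its argument "targets" is a list of rows, each an object of numbers: "jaw": the finger opening in cm, from 0 to 8.54; "tx", "ty", "tz": the shift along the tool's x, y, z in cm; "turn": the turn about the tool's z in degrees. A call has 1 to 8 rows; each row shifts and turns the commanded pose from where the row before left it, along the tool's axes as they then stand; what a row does not reach is not made up. A row lasts 1/12 s, in which the tool goes at most 41.7 mm and 7.16 degrees, less where a joint would pass 70% of its speed; a pose out of reach is approached as far as the arm can. A call is refused whole if a number of a shift passes 4.17 or a number of a turn 7.16, either way. A call with a gripper value outside its range is refused whole. The fingers move at their own pace and stop on an object; the grip force is fixed at half the most. Time passes only in rows, so rows that do not move let the fingers close. It gives the time, the measured TCP pose, the force, the opening and the grip force at its end, in the units of the state.
- sensors.state(): the state, without advancing time (a new reading comes with each control period).
- cams.capture(name): name is "scene" or "top"; returns a dict with "img" (420x560x3 uint8, red, green, blue), "depth" (420x560 float32, m along the optical axis (not along the pixel's ray), 0 where there is no reading), "fx", "fy", "cx", "cy" (pixels), "cam_to_world" (4x4, takes a point from camera to world coordinates). Camera axes: x right, y up, looking along -z (the intrinsics and any distortion apply to the point x, -y, -z); pixel columns grow to the right and rows downward; lengths in m; the calibration is good to about 2 mm. A picture is of the moment at which its call begins.
- job.finish_job(): hands the job in; it is judged then, once.
The state is a dict: "clock": time; "joint_pos": joint angles; "joint_velocities": joint speeds; "tau": joint torques, N m; "tcp_pos": TCP position; "eef_rot": TCP orientation; "ft_force": force on the tool from outside, world axes, zero at the start; "wrist_torque": the same for the moment, N m; "gripper_width": finger opening in m; "grasp_force": force on a finger pad.
Only numpy, scipy, OpenCV 4.12 (cv2) and the standard library are available. Lean on these libraries where they do the work, as an engineer would, in place of code of your own. Each camera call takes 0.05 s, during which the arm holds its last target. There are 200 camera calls.

## Working session

There is one attempt and no reset: what is moved stays moved. The work goes in short steps, Python scripts to look and compute and a tool call to move; the robot and the scene stay as the last step left them, time stands still between calls to the robot, and variables do not carry over. Pictures are saved under pics/ and viewed, at most 10 in all, crops included, and the job is handed in when it is done.

Besides the shell and the picture viewer there is one more tool, called after "Emit:" in YAML: its name, and indented under it one key for each argument. play_rows: Moves the arm, as the interface text tells. Its arguments: {"type":"object","properties":{"targets":{"type":"array"}},"required":["targets"]}

```bash
mkdir -p pics; cat > h.py <<'E'
import numpy as np, cv2
from station import sensors, cams, job
def cap(n):
    c=cams.capture(n); return c
def pts(c):
    d=c["depth"]; v,u=np.mgrid[0:d.shape[0],0:d.shape[1]]
    p=np.stack([(u-c["cx"])/c["fx"]*d,-(v-c["cy"])/c["fy"]*d,-d],-1)
    T=np.array(c["cam_to_world"]); return p@T[:3,:3].T+T[:3,3]
def save(c,n): cv2.imwrite(f"pics/{n}.png",c["img"][:,:,::-1])
E
python3 - <<'E'
from h import *
for n in("scene","top"):
    c=cap(n); save(c,n+"0"); np.savez(n+"0.npz",**c); print(n,c["cam_to_world"],c["fx"],c.keys())
s=sensors.state(); print(s)
E
```

```text
scene [[ 0.74623262  0.26897584 -0.60892436 -0.18610985]
 [-0.6656802   0.30508879 -0.6810218  -0.6999353 ]
 [ 0.00259759  0.91354958  0.4067191   0.55583052]
 [ 0.          0.          0.          1.        ]] 538.7484566866922 dict_keys(['img', 'depth', 'fx', 'fy', 'cx', 'cy', 'cam_to_world'])
top [[ 0.02555164  0.97560602 -0.21803671  0.27344726]
 [-0.99967115  0.02446297 -0.00769146 -0.01036586]
 [-0.00217001  0.21816154  0.97591026  1.0337693 ]
 [ 0.          0.          0.          1.        ]] 464.2566648645384 dict_keys(['img', 'depth', 'fx', 'fy', 'cx', 'cy', 'cam_to_world'])
{'clock': 0.1, 'joint_pos': array([-1.29260315e+00,  4.91476571e-01,  1.55938886e+00, -4.92613004e-06,
        1.09171320e+00, -1.05599358e-01]), 'joint_velocities': array([-0.00137645, -0.00111299, -0.00192285, -0.00187343, -0.00177414,
       -0.00109274]), 'tau': array([ 3.06719769e-03, -6.19446731e+01, -2.62025839e+01, -4.67862276e-05,
        2.90813732e-03, -2.13328661e-05]), 'tcp_pos': array([ 0.23399616, -0.57935145,  0.25580016]), 'eef_rot': array([-3.08296206e+00, -5.98982962e-01,  1.40283977e-04]), 'ft_force': array([-0.30089483, -0.43490607,  1.45334888]), 'wrist_torque': array([-0.08793871, -0.01191322, -0.00960563]), 'grasp_force': 0.0, 'gripper_width': 0.08548037341894385}
```

View pics/top0.png

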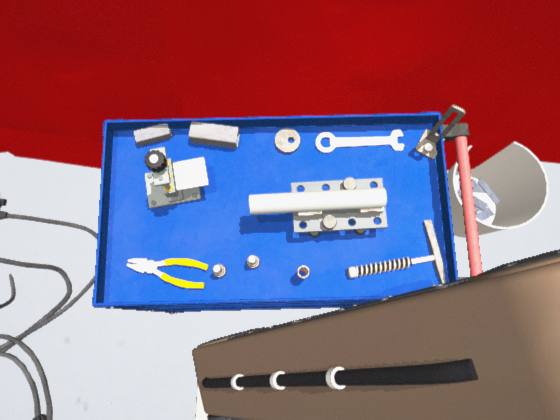

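View pics/scene0.png

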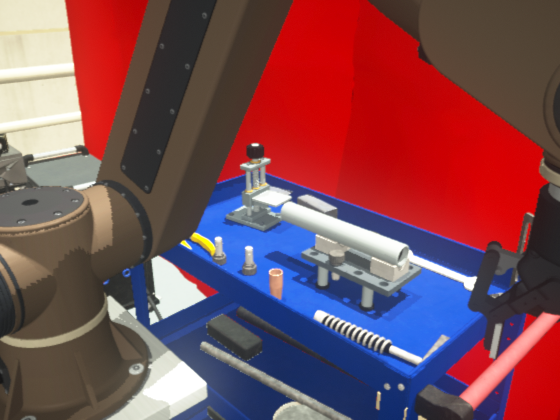

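The top view shows the jack's knob at about (155,160) with its platform to the right of it at (190,173). The pipe's free end is at (250,205), and the bolts and nozzle are at (219,270), (253,261) and (303,271). In the scene view the jack stands behind the pipe's free end at (255,185). Next I'll measure them.

```bash
python3 - <<'E'
from h import *
c=dict(np.load("top0.npz")); P=pts(c); X,Y,Z=P[...,0],P[...,1],P[...,2]
print("tray z",np.median(Z[225:245,200:230]))
im=c["img"].astype(int); mx=im.max(-1); mn=im.min(-1)
v,u=np.mgrid[0:420,0:560]
def box(a,b,cc,d): return (u>=a)&(u<b)&(v>=cc)&(v<d)
# knob: top face
m=box(135,180,140,185)&(Z>.175)&(Z<.21); print("knob",m.sum(),P[m].mean(0),np.median(Z[m]),np.ptp(X[m]),np.ptp(Y[m]))
def rect(m,n):
    q=P[m]; r=cv2.minAreaRect(q[:,:2].astype(np.float32)); print(n,m.sum(),"z",np.median(q[:,2]).round(4),r); return r
m=box(165,215,150,195)&(Z>.060)&(Z<.08); rect(m,"platform")
m=box(135,215,140,215)&(Z>.128)&(Z<.160); rect(m,"bridge")
# pipe upper part
m=box(240,400,180,225)&(Z>.105)&(Z<.13); q=P[m]; r=rect(m,"pipe top")
print("pipe ymax", np.percentile(Y[m],[0,1,99,100]))
vx=cv2.fitLine(q[:,:2].astype(np.float32),cv2.DIST_L2,0,.01,.01).ravel(); print("axis",vx, "ztop",np.percentile(Z[m],98))
for n,b in dict(boltA=(208,230,255,282),boltB=(243,263,250,272),nozzle=(294,314,260,282)).items():
    m=box(*b)&(Z>.02); print(n,P[m].mean(0),Z[m].max())
s=dict(np.load("scene0.npz")); Q=pts(s)
m=np.zeros(Q.shape[:2],bool); m[140:162,240:270]=1; m&=(Q[...,2]>.16)&(Q[...,2]<.2)&(Q[...,0]<1.0); print("scene knob",Q[m].mean(0),m.sum())
m=np.zeros(Q.shape[:2],bool); m[200:225,275:300]=1; m&=(Q[...,2]>.08)&(Q[...,2]<.13); print("scene tip ymax",np.percentile(Q[m][:,1],98),m.sum())
E
```

```text
tray z -0.0010682017317565906
knob 349 [0.56521915 0.23688092 0.18803882] 0.18890248064748294 0.03940226082829157 0.03868554301717697
platform 983 z 0.0711 ((0.5718359351158142, 0.20004794001579285), (0.07692988961935043, 0.09180446714162827), 8.048377990722656)
bridge 310 z 0.149 ((0.5667926073074341, 0.23844090104103088), (0.0784607082605362, 0.03260059654712677), 12.11143684387207)
pipe top 2597 z 0.1188 ((0.5138132572174072, -0.08158822357654572), (0.041958339512348175, 0.28005996346473694), 4.921846866607666)
pipe ymax [-0.22131447 -0.21813562  0.0551584   0.05875621]
axis [ 0.08215998 -0.99661916  0.51165545 -0.0809201 ] ztop 0.12401200175978593
boltA [0.37091052 0.1202395  0.06733695] 1.0337692969384504
boltB [0.39076187 0.04978928 0.06905405] 1.0337692969384504
nozzle [ 0.36792678 -0.05477798  0.0998212 ] 1.0337692969384504
scene knob [0.55982007 0.22941763 0.17834396] 250
scene tip ymax 0.055155168058123344 374
```

```bash
python3 - <<'E'
from h import *
c=dict(np.load("top0.npz")); P=pts(c); X,Y,Z=P[...,0],P[...,1],P[...,2]
print("max z grid (x rows .35..0.75, y cols 0.4..-0.6)")
for x in np.arange(.3,.8,.05):
    print(round(x,2),[ (round(float(Z[m].max()),2) if (m:=(abs(X-x)<.025)&(abs(Y-y)<.05)&(c["depth"]>0)).any() else None) for y in np.arange(.4,-.61,-.1)])
E
```

```text
max z grid (x rows .35..0.75, y cols 0.4..-0.6)
0.3 [0.06, 0.06, 0.06, 0.06, 0.52, 0.75, 0.77, -0.59, None, None, None]
0.35 [0.06, 0.02, 0.02, 0.06, 0.06, 0.06, 0.72, 0.0, 0.06, None, None]
0.4 [0.06, 0.02, 0.02, 0.06, 0.06, 0.06, 0.03, 0.02, 0.06, 0.01, None]
0.45 [0.06, 0.01, 0.01, 0.01, 0.06, 0.09, 0.06, 0.02, 0.06, 0.01, None]
0.5 [0.06, 0.02, 0.01, 0.12, 0.13, 0.13, 0.13, 0.01, 0.06, None, None]
0.55 [0.06, 0.19, 0.2, 0.01, 0.12, 0.12, 0.13, 0.0, 0.06, None, None]
0.6 [0.06, 0.19, 0.19, 0.0, 0.0, 0.08, 0.06, 0.01, 0.06, None, -0.45]
0.65 [0.06, 0.03, 0.04, 0.04, 0.02, 0.01, 0.0, 0.02, 0.06, None, -0.46]
0.7 [0.06, 0.06, 0.06, 0.06, 0.06, 0.06, 0.05, 0.18, 0.18, None, -0.45]
0.75 [None, None, None, None, 0.05, 0.06, 0.06, 0.06, 0.06, None, -0.45]
```

Emit:
play_rows:
  targets:
    - {"tx": 3.1, "ty": -1.7, "jaw": 8.5}
    - {"tx": 3.1, "ty": -1.7}
    - {"tx": 3.1, "ty": -1.7}
    - {"tx": 3.1, "ty": -1.7}
    - {"tx": 3.1, "ty": -1.7}
    - {"tx": 3.1, "ty": -1.7}
    - {"tx": 3.1, "ty": -1.7}
    - {"tx": 3.1, "ty": -1.7}

```text
invalid input
```

Emit:
play_rows:
  targets:
    - {"tx": 3.1, "ty": -1.7}
    - {"tx": 3.1, "ty": -1.7}
    - {"tx": 3.1, "ty": -1.7}
    - {"tx": 3.1, "ty": -1.7}
    - {"tx": 3.1, "ty": -1.7}
    - {"tx": 3.1, "ty": -1.7}
    - {"turn": -7}
    - {"turn": -7}

```text
invalid input
```

Emit:
play_rows:
  targets:
    - {"jaw": 8.5, "tx": 3.1, "ty": -1.7, "tz": 0, "turn": 0}
    - {"jaw": 8.5, "tx": 3.1, "ty": -1.7, "tz": 0, "turn": 0}
    - {"jaw": 8.5, "tx": 3.1, "ty": -1.7, "tz": 0, "turn": 0}
    - {"jaw": 8.5, "tx": 3.1, "ty": -1.7, "tz": 0, "turn": 0}
    - {"jaw": 8.5, "tx": 3.1, "ty": -1.7, "tz": 0, "turn": 0}
    - {"jaw": 8.5, "tx": 3.1, "ty": -1.7, "tz": 0, "turn": 0}
    - {"jaw": 8.5, "tx": 3.1, "ty": -1.7, "tz": 0, "turn": 0}
    - {"jaw": 8.5, "tx": 3.1, "ty": -1.7, "tz": 0, "turn": 0}

```text
clock: 0.77
tcp_pos: [0.4138, -0.359, 0.2561]
eef_rot: [-3.084, -0.599, 0.0]
ft_force: [0.4, -0.4, -0.5]
gripper_width: 0.0848
grasp_force: 0.0
```

Emit:
play_rows:
  targets:
    - {"jaw": 8.5, "tx": 2.3, "ty": -3.1, "tz": 0, "turn": 0}
    - {"jaw": 8.5, "tx": 2.3, "ty": -3.1, "tz": 0, "turn": 0}
    - {"jaw": 8.5, "tx": 2.3, "ty": -3.1, "tz": 0, "turn": 0}
    - {"jaw": 8.5, "tx": 2.3, "ty": -3.1, "tz": 0, "turn": 0}
    - {"jaw": 8.5, "tx": 2.3, "ty": -3.1, "tz": 0, "turn": 0}
    - {"jaw": 8.5, "tx": 2.3, "ty": -3.1, "tz": 0, "turn": 0}
    - {"jaw": 8.5, "tx": 2.3, "ty": -3.1, "tz": 0, "turn": 0}
    - {"jaw": 8.5, "tx": 2.3, "ty": -3.1, "tz": 0, "turn": 0}

```text
clock: 1.43
tcp_pos: [0.4909, -0.0598, 0.2562]
eef_rot: [3.084, 0.599, -0.0]
ft_force: [0.5, -0.5, 0.4]
gripper_width: 0.0849
grasp_force: 0.0
```

Emit:
play_rows:
  targets:
    - {"jaw": 8.5, "tx": 2.3, "ty": -3.1, "tz": 0, "turn": 0}
    - {"jaw": 8.5, "tx": 2.3, "ty": -3.1, "tz": 0, "turn": 0}
    - {"jaw": 8.5, "tx": 2.3, "ty": -3.1, "tz": 0, "turn": 0}
    - {"jaw": 8.5, "tx": 2.3, "ty": -3.1, "tz": 0, "turn": 0}
    - {"jaw": 8.5, "tx": 2.3, "ty": -3.1, "tz": 0, "turn": 0}
    - {"jaw": 8.5, "tx": 2.3, "ty": -3.1, "tz": 0, "turn": 0}
    - {"jaw": 8.5, "tx": 2.3, "ty": -3.1, "tz": 0, "turn": 0}
    - {"jaw": 8.5, "tx": 2.3, "ty": -3.1, "tz": 0, "turn": 0}

```text
clock: 2.1
tcp_pos: [0.5686, 0.2392, 0.256]
eef_rot: [3.084, 0.599, -0.001]
ft_force: [0.2, 0.0, 1.1]
gripper_width: 0.0851
grasp_force: 0.0
```

Emit:
play_rows:
  targets:
    - {"jaw": 8.5, "tx": 0, "ty": 0, "tz": 0, "turn": -7}
    - {"jaw": 8.5, "tx": 0, "ty": 0, "tz": 0, "turn": -7}
    - {"jaw": 8.5, "tx": 0, "ty": 0, "tz": 0, "turn": -7}
    - {"jaw": 8.5, "tx": 0, "ty": 0, "tz": 0, "turn": -7}
    - {"jaw": 8.5, "tx": 0, "ty": 0, "tz": 0, "turn": -7}
    - {"jaw": 8.5, "tx": 0, "ty": 0, "tz": 0, "turn": -7}
    - {"jaw": 8.5, "tx": 0, "ty": 0, "tz": 0, "turn": -7}
    - {"jaw": 8.5, "tx": 0, "ty": 0, "tz": 0, "turn": -7}

```text
clock: 2.77
tcp_pos: [0.5685, 0.2371, 0.2559]
eef_rot: [-2.435, -1.984, 0.001]
ft_force: [-0.8, 0.3, -0.1]
gripper_width: 0.0849
grasp_force: 0.0
```

Emit:
play_rows:
  targets:
    - {"jaw": 8.5, "tx": 0, "ty": 0, "tz": 0, "turn": -7}
    - {"jaw": 8.5, "tx": 0, "ty": 0, "tz": 0, "turn": -7}
    - {"jaw": 8.5, "tx": 0, "ty": 0, "tz": 0, "turn": -7}
    - {"jaw": 8.5, "tx": 0, "ty": 0, "tz": 0, "turn": -7}
    - {"jaw": 8.5, "tx": 0, "ty": 0, "tz": 0, "turn": -7}
    - {"jaw": 8.5, "tx": 0, "ty": 0, "tz": 0, "turn": -7}
    - {"jaw": 8.5, "tx": 0, "ty": 0, "tz": 0, "turn": -7}
    - {"jaw": 8.5, "tx": 0, "ty": 0, "tz": 0, "turn": -7}

```text
clock: 3.43
tcp_pos: [0.5685, 0.2371, 0.2559]
eef_rot: [-1.219, -2.895, 0.001]
ft_force: [0.5, -0.1, 0.3]
gripper_width: 0.0845
grasp_force: 0.0
```

Emit:
play_rows:
  targets:
    - {"jaw": 8.5, "tx": 0, "ty": 0, "tz": 0, "turn": -7}
    - {"jaw": 8.5, "tx": 0, "ty": 0, "tz": 0, "turn": -7}
    - {"jaw": 8.5, "tx": 0, "ty": 0, "tz": 0, "turn": -7}
    - {"jaw": 8.5, "tx": 0, "ty": 0, "tz": 0, "turn": -7}
    - {"jaw": 8.5, "tx": 0, "ty": 0, "tz": 0, "turn": -7}
    - {"jaw": 8.5, "tx": 0, "ty": 0, "tz": 0, "turn": -7}
    - {"jaw": 8.5, "tx": 0, "ty": 0, "tz": 0, "turn": -7}
    - {"jaw": 8.5, "tx": 0, "ty": 0, "tz": 0, "turn": -7}

```text
clock: 4.1
tcp_pos: [0.5685, 0.2371, 0.2559]
eef_rot: [0.283, -3.128, 0.0]
ft_force: [0.9, -0.4, 0.0]
gripper_width: 0.0851
grasp_force: 0.0
```

Emit:
play_rows:
  targets:
    - {"jaw": 8.5, "tx": 0, "ty": 0, "tz": 0, "turn": -7}
    - {"jaw": 8.5, "tx": 0, "ty": 0, "tz": 0, "turn": -7}
    - {"jaw": 8.5, "tx": 0, "ty": 0, "tz": 0, "turn": -7}
    - {"jaw": 8.5, "tx": 0, "ty": 0, "tz": 0, "turn": -7}
    - {"jaw": 8.5, "tx": 0, "ty": 0, "tz": 0, "turn": -7}
    - {"jaw": 8.5, "tx": 0, "ty": 0, "tz": 0, "turn": -7}
    - {"jaw": 8.5, "tx": 0, "ty": 0, "tz": 0, "turn": -6}
    - {"jaw": 8.5, "tx": 0, "ty": 0, "tz": 0, "turn": 0}

```text
clock: 4.77
tcp_pos: [0.5685, 0.2371, 0.2559]
eef_rot: [1.529, -2.744, -0.0]
ft_force: [0.3, -1.2, 1.2]
gripper_width: 0.085
grasp_force: 0.0
```

```bash
cat >> h.py <<'E'
from scipy.spatial.transform import Rotation as Ro
def need(x,y,z):
    s=sensors.state(); R=Ro.from_rotvec(s["eef_rot"]).as_matrix()
    d=np.array([x,y,z])-s["tcp_pos"]
    print("clk",round(s["clock"],2),"tcp",s["tcp_pos"].round(4),"tool shift cm",(R.T@d*100).round(2),"j6",s["joint_pos"][5].round(3),"j1",s["joint_pos"][0].round(3),"F",s["ft_force"].round(1)); print(R.round(3))
E
python3 - <<'E'
from h import *
need(.565,.237,.184)
c=cap("scene"); save(c,"scene1"); Q=pts(c)
E
```

```text
clk 4.77 tcp [0.5685 0.2371 0.2559] tool shift cm [0.19 0.29 7.19] j6 -2.3 j1 0.288 F [ 0.3 -1.2  1.2]
[[-0.526 -0.85  -0.001]
 [-0.85   0.526 -0.   ]
 [ 0.001  0.    -1.   ]]
```

View pics/scene1.png

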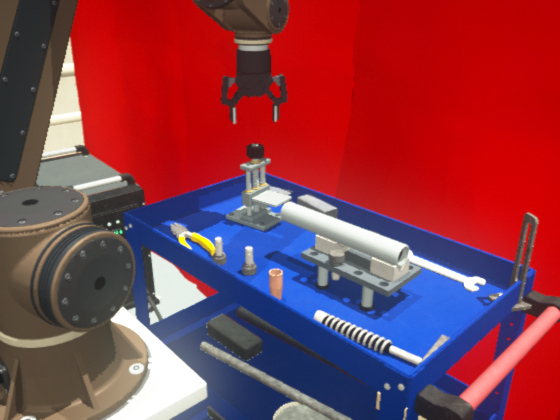

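The open gripper is over the knob at (255,150), centred on it. I'll lower it and close the jaws.

Emit:
play_rows:
  targets:
    - {"jaw": 8.5, "tx": 0.2, "ty": 0.3, "tz": 2.4, "turn": 0}
    - {"jaw": 8.5, "tx": 0, "ty": 0, "tz": 2.4, "turn": 0}
    - {"jaw": 8.5, "tx": 0, "ty": 0, "tz": 1.6, "turn": 0}
    - {"jaw": 8.5, "tx": 0, "ty": 0, "tz": 0.8, "turn": 0}
    - {"jaw": 6, "tx": 0, "ty": 0, "tz": 0, "turn": 0}
    - {"jaw": 5, "tx": 0, "ty": 0, "tz": 0, "turn": 0}
    - {"jaw": 3, "tx": 0, "ty": 0, "tz": 0, "turn": 0}
    - {"jaw": 3, "tx": 0, "ty": 0, "tz": 0, "turn": 0}

```text
clock: 5.48
tcp_pos: [0.5658, 0.237, 0.1857]
eef_rot: [-1.521, 2.746, -0.002]
ft_force: [8.1, -9.7, 10.3]
gripper_width: 0.0389
grasp_force: 61.7
```

Emit:
play_rows:
  targets:
    - {"jaw": 3, "tx": 0, "ty": 0, "tz": 0, "turn": 0}
    - {"jaw": 3, "tx": 0, "ty": 0, "tz": 0, "turn": 0}
    - {"jaw": 3, "tx": 0, "ty": 0, "tz": 0, "turn": 0}
    - {"jaw": 3, "tx": 0, "ty": 0, "tz": 0, "turn": 0}
    - {"jaw": 3, "tx": 0, "ty": 0, "tz": 0, "turn": 0}
    - {"jaw": 3, "tx": 0, "ty": 0, "tz": 0, "turn": 0}

```text
clock: 5.98
tcp_pos: [0.5661, 0.2368, 0.1857]
eef_rot: [-1.521, 2.745, -0.002]
ft_force: [4.1, -4.2, 5.2]
gripper_width: 0.0386
grasp_force: 60.1
```

```bash
python3 - <<'E'
from h import *
need(.565,.237,.190)
E
```

```text
clk 5.98 tcp [0.5661 0.2368 0.1857] tool shift cm [ 0.04  0.1  -0.43] j6 -2.293 j1 0.289 F [ 4.1 -4.2  5.2]
[[-0.53  -0.848  0.003]
 [-0.848  0.53   0.   ]
 [-0.002 -0.003 -1.   ]]
```

Emit:
play_rows:
  targets:
    - {"jaw": 3, "tx": 0, "ty": 0, "tz": -0.2, "turn": 0}
    - {"jaw": 3, "tx": 0, "ty": 0, "tz": -0.2, "turn": 0}
    - {"jaw": 3, "tx": 0, "ty": 0, "tz": -0.2, "turn": 0}
    - {"jaw": 3, "tx": 0, "ty": 0, "tz": -0.2, "turn": 0}
    - {"jaw": 3, "tx": 0, "ty": 0, "tz": 0, "turn": 0}
    - {"jaw": 3, "tx": 0, "ty": 0, "tz": 0, "turn": 0}

```text
clock: 6.48
tcp_pos: [0.5648, 0.2371, 0.1921]
eef_rot: [1.523, -2.747, -0.0]
ft_force: [0.2, -1.2, -9.0]
gripper_width: 0.0384
grasp_force: 61.2
```

Emit:
play_rows:
  targets:
    - {"jaw": 3, "tx": 0.7, "ty": 0.3, "tz": 0, "turn": 0}
    - {"jaw": 3, "tx": 1.4, "ty": 0.6, "tz": 0, "turn": 0}
    - {"jaw": 3, "tx": 1.8, "ty": 0.8, "tz": 0, "turn": 0}
    - {"jaw": 3, "tx": 1.8, "ty": 0.8, "tz": 0, "turn": 0}
    - {"jaw": 3, "tx": 1.8, "ty": 0.8, "tz": 0, "turn": 0}
    - {"jaw": 3, "tx": 1.4, "ty": 0.6, "tz": 0, "turn": 0}
    - {"jaw": 3, "tx": 0.7, "ty": 0.3, "tz": 0, "turn": 0}
    - {"jaw": 3, "tx": 0.3, "ty": 0.1, "tz": 0, "turn": 0}

```text
clock: 7.15
tcp_pos: [0.4751, 0.1753, 0.1925]
eef_rot: [1.522, -2.748, -0.0]
ft_force: [1.2, 0.2, -8.0]
gripper_width: 0.0388
grasp_force: 61.2
```

```bash
python3 - <<'E'
from h import *
need(.4926,.097,.190)
c=cap("top"); save(c,"top1"); s=cap("scene"); save(s,"scene2")
a=cv2.resize(c["img"][110:260,110:360],(750,450)); b=s["img"]
cv2.imwrite("pics/t1.png",a[:,:,::-1]); cv2.imwrite("pics/s2.png",cv2.resize(b[150:300,180:430],(750,450))[:,:,::-1])
P=pts(c);Z=P[...,2]
m=np.zeros(Z.shape,bool); m[150:235,140:250]=1; m&=(Z>.06)&(Z<.09); q=P[m]; print(np.median(q,0),cv2.minAreaRect(q[:,:2].astype(np.float32)))
E
```

```text
clk 7.15 tcp [0.4751 0.1753 0.1925] tool shift cm [ 5.71 -5.64  0.25] j6 -2.359 j1 0.223 F [ 1.2  0.2 -8. ]
[[-0.53  -0.848 -0.   ]
 [-0.848  0.53  -0.   ]
 [ 0.     0.    -1.   ]]
[0.48273808 0.13146886 0.07855098] ((0.48023876547813416, 0.14285148680210114), (0.06877836585044861, 0.09603293240070343), 12.53201675415039)
```

View pics/s2.png

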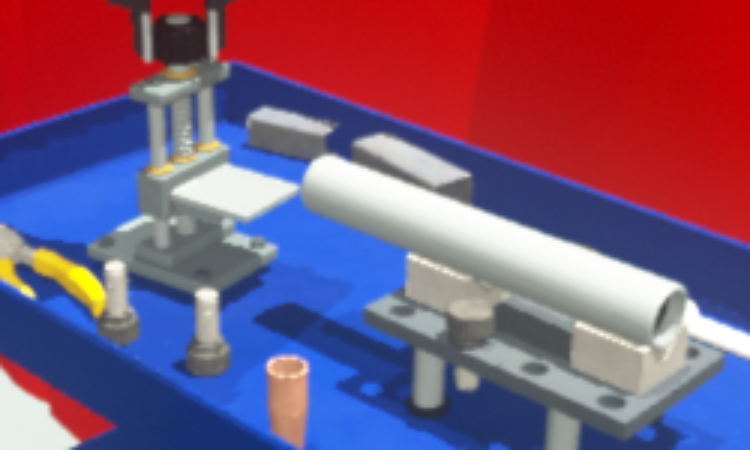

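View pics/t1.png

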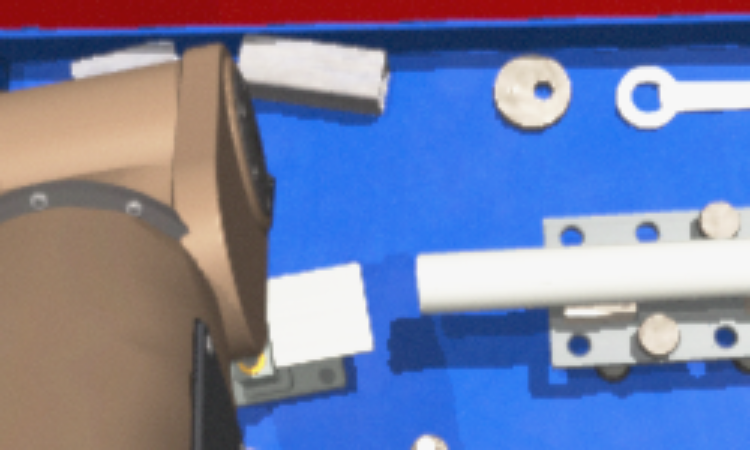

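The jack hangs level about 6 mm off the tray, in line with the free end (platform edge at (370,310) in the crop, pipe end at (418,282)). I'll lower it slightly and slide it in.

Emit:
play_rows:
  targets:
    - {"jaw": 3, "tx": 0, "ty": 0, "tz": 0.35, "turn": 0}
    - {"jaw": 3, "tx": 0.5, "ty": -0.5, "tz": 0, "turn": 0}
    - {"jaw": 3, "tx": 1, "ty": -1, "tz": 0, "turn": 0}
    - {"jaw": 3, "tx": 1.2, "ty": -1.2, "tz": 0, "turn": 0}
    - {"jaw": 3, "tx": 1.2, "ty": -1.2, "tz": 0, "turn": 0}
    - {"jaw": 3, "tx": 1, "ty": -1, "tz": 0, "turn": 0}
    - {"jaw": 3, "tx": 0.5, "ty": -0.5, "tz": 0, "turn": 0}
    - {"jaw": 3, "tx": 0.3, "ty": -0.2, "tz": 0, "turn": 0}

```text
clock: 7.92
tcp_pos: [0.494, 0.0969, 0.1885]
eef_rot: [-1.521, 2.749, -0.0]
ft_force: [0.9, 0.8, -8.1]
gripper_width: 0.0386
grasp_force: 61.4
```

```bash
python3 - <<'E'
from h import *
need(.4926,.097,.1857)
c=cap("top"); s=cap("scene")
b=s["img"]
cv2.imwrite("pics/s3.png",cv2.resize(b[150:300,180:430],(750,450))[:,:,::-1])
P=pts(c);X,Y,Z=P[...,0],P[...,1],P[...,2]
v,u=np.mgrid[0:420,0:560]
m=(u>240)&(u<400)&(v>180)&(v<225)&(Z>.105)&(Z<.13); q=P[m]; print("pipe",cv2.minAreaRect(q[:,:2].astype(np.float32)))
E
```

```text
clk 7.92 tcp [0.494  0.0969 0.1885] tool shift cm [0.07 0.12 0.28] j6 -2.519 j1 0.063 F [ 0.9  0.8 -8.1]
[[-0.531 -0.847  0.   ]
 [-0.847  0.531 -0.   ]
 [ 0.    -0.    -1.   ]]
pipe ((0.5141331553459167, -0.08217933773994446), (0.04168074578046799, 0.2786475419998169), 4.491666793823242)
```

View pics/s3.png

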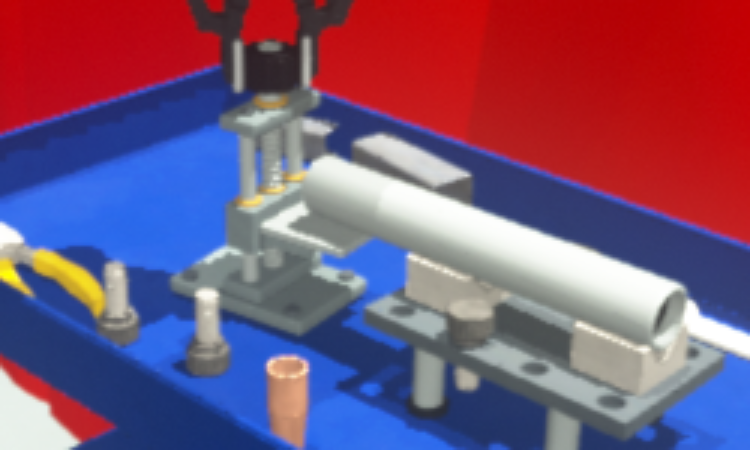

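The platform is under the free end (around (320,230) in the crop) and the pipe hasn't moved. I'll set the jack down and wind.

Emit:
play_rows:
  targets:
    - {"jaw": 3, "tx": 0, "ty": 0, "tz": 0.1, "turn": 0}
    - {"jaw": 3, "tx": 0, "ty": 0, "tz": 0.1, "turn": 0}
    - {"jaw": 3, "tx": 0, "ty": 0, "tz": 0.1, "turn": 0}
    - {"jaw": 3, "tx": 0, "ty": 0, "tz": 0, "turn": 0}
    - {"jaw": 3, "tx": 0, "ty": 0, "tz": 0, "turn": 0}

```text
clock: 8.43
tcp_pos: [0.4932, 0.0982, 0.1857]
eef_rot: [1.523, -2.747, -0.0]
ft_force: [-0.2, 0.0, -7.3]
gripper_width: 0.0384
grasp_force: 61.7
```

```bash
cat >> h.py <<'E'
def tip(ref=None):
    """mean height of the pipe's top strip near the free end / near far end, both cameras"""
    out=[]
    for n in("top","scene"):
        zs=[pts(cap(n)) for _ in range(3)]; P=np.mean(zs,0); f="ref_%s.npy"%n
        if ref: 
            a=np.array([.0858,-.9963]); r=P[...,:2]-[.502,.058]; al=r@a; la=r@[a[1],-a[0]]
            M=(al>.01)&(al<.05)&(abs(la)<.015)&(P[...,2]>.105)&(P[...,2]<.13); np.savez(f+".npz",P=P,M=M)
        d=np.load(f+".npz"); M=d["M"]; dz=(P-d["P"])[...,2][M]; out.append((n,int(M.sum()),round(float(np.median(dz))*1e3,2)))
    print(out)
E
python3 - <<'E'
from h import *
need(.494,.097,.1855); tip(True); tip(); s=sensors.state(); print(s["wrist_torque"])
E
```

```text
clk 8.43 tcp [0.4932 0.0982 0.1857] tool shift cm [ 0.06 -0.13  0.02] j6 -2.518 j1 0.065 F [-0.2  0.  -7.3]
[[-0.53  -0.848 -0.   ]
 [-0.848  0.53  -0.   ]
 [ 0.     0.    -1.   ]]
[('top', 288, 0.0), ('scene', 131, 0.0)]
[('top', 288, -0.01), ('scene', 131, 0.09)]
[0.02364441 0.04503102 0.0150883 ]
```

Emit:
play_rows:
  targets:
    - {"jaw": 3, "tx": 0, "ty": 0, "tz": 0.05, "turn": 0}
    - {"jaw": 3, "tx": 0, "ty": 0, "tz": 0, "turn": 0}
    - {"jaw": 3, "tx": 0, "ty": 0, "tz": 0, "turn": 0}

```text
clock: 9.28
tcp_pos: [0.4936, 0.0978, 0.1855]
eef_rot: [-1.522, 2.747, -0.001]
ft_force: [1.0, -1.2, -2.9]
gripper_width: 0.0382
grasp_force: 61.9
```

Emit:
play_rows:
  targets:
    - {"jaw": 3, "tx": 0, "ty": 0, "tz": 0.03, "turn": 0}
    - {"jaw": 3, "tx": 0, "ty": 0, "tz": 0, "turn": 3}
    - {"jaw": 3, "tx": 0, "ty": 0, "tz": 0, "turn": 5}
    - {"jaw": 3, "tx": 0, "ty": 0, "tz": 0, "turn": 5}
    - {"jaw": 3, "tx": 0, "ty": 0, "tz": 0, "turn": 5}
    - {"jaw": 3, "tx": 0, "ty": 0, "tz": 0, "turn": 5}
    - {"jaw": 3, "tx": 0, "ty": 0, "tz": 0, "turn": 5}
    - {"jaw": 3, "tx": 0, "ty": 0, "tz": 0, "turn": 2}

```text
clock: 9.95
tcp_pos: [0.4936, 0.0978, 0.1853]
eef_rot: [-0.752, 3.049, -0.0]
ft_force: [0.5, -0.9, -1.5]
gripper_width: 0.0387
grasp_force: 62.2
```

```bash
python3 - <<'E'
from h import *
need(.494,.097,.1855); tip()
P=pts(cap("scene"));Z=P[...,2]
d=np.load("ref_scene.npy.npz")["P"]
m=np.zeros(Z.shape,bool); m[215:235,255:310]=1
m&=(d[...,2]>.066)&(d[...,2]<.076)&(Z>.06)&(Z<.085)
print("platform dz",m.sum(),np.median(d[...,2][m]),np.median(Z[m]))
s=sensors.state(); print(s["wrist_torque"])
s=cap("scene"); cv2.imwrite("pics/s4.png",cv2.resize(s["img"][150:300,180:430],(750,450))[:,:,::-1])
E
```

```text
clk 9.95 tcp [0.4936 0.0978 0.1853] tool shift cm [ 0.01 -0.09 -0.02] j6 -1.99 j1 0.064 F [ 0.5 -0.9 -1.5]
[[-0.885 -0.465  0.001]
 [-0.465  0.885 -0.   ]
 [-0.001 -0.001 -1.   ]]
[('top', 288, 0.11), ('scene', 131, -0.0)]
platform dz 431 0.07121993917107879 0.07182065405136673
[-0.07091225 -0.20074194 -0.00855283]
```

View pics/s4.png

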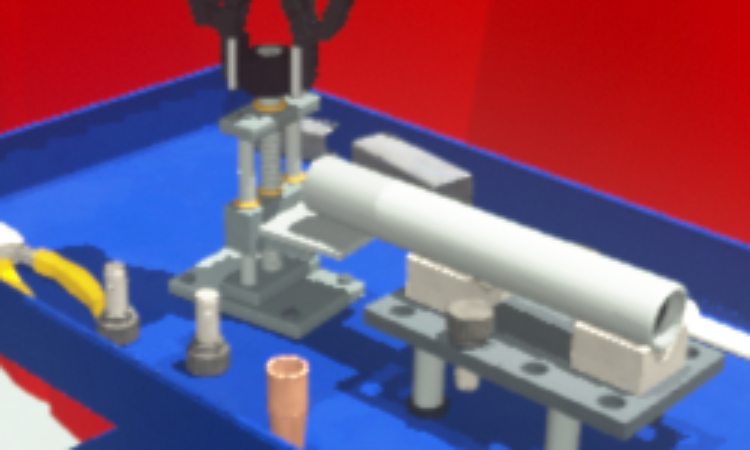

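Winding works: the platform is rising, the jack isn't turning with the knob, and the pipe is unmoved (tip at about (325,180)).

Emit:
play_rows:
  targets:
    - {"jaw": 3, "tx": 0, "ty": 0, "tz": 0, "turn": 4}
    - {"jaw": 3, "tx": 0, "ty": 0, "tz": 0, "turn": 7}
    - {"jaw": 3, "tx": 0, "ty": 0, "tz": 0, "turn": 7}
    - {"jaw": 3, "tx": 0, "ty": 0, "tz": 0, "turn": 7}
    - {"jaw": 3, "tx": 0, "ty": 0, "tz": 0, "turn": 7}
    - {"jaw": 3, "tx": 0, "ty": 0, "tz": 0, "turn": 7}
    - {"jaw": 3, "tx": 0, "ty": 0, "tz": 0, "turn": 7}
    - {"jaw": 3, "tx": 0, "ty": 0, "tz": 0, "turn": 7}

```text
clock: 11.02
tcp_pos: [0.4936, 0.0979, 0.1852]
eef_rot: [0.688, 3.064, 0.0]
ft_force: [2.0, -1.4, 0.7]
gripper_width: 0.0386
grasp_force: 62.5
```

Emit:
play_rows:
  targets:
    - {"jaw": 3, "tx": 0, "ty": 0, "tz": 0, "turn": 7}
    - {"jaw": 3, "tx": 0, "ty": 0, "tz": 0, "turn": 7}
    - {"jaw": 3, "tx": 0, "ty": 0, "tz": 0, "turn": 7}
    - {"jaw": 3, "tx": 0, "ty": 0, "tz": 0, "turn": 7}
    - {"jaw": 3, "tx": 0, "ty": 0, "tz": 0, "turn": 7}
    - {"jaw": 3, "tx": 0, "ty": 0, "tz": 0, "turn": 7}
    - {"jaw": 3, "tx": 0, "ty": 0, "tz": 0, "turn": 7}
    - {"jaw": 3, "tx": 0, "ty": 0, "tz": 0, "turn": 5}

```text
clock: 11.68
tcp_pos: [0.4939, 0.0981, 0.1852]
eef_rot: [2.005, 2.417, 0.002]
ft_force: [3.9, 0.2, 0.7]
gripper_width: 0.0389
grasp_force: 62.3
```

Emit:
play_rows:
  targets:
    - {"jaw": 3, "tx": 0, "ty": 0, "tz": 0, "turn": 6}
    - {"jaw": 3, "tx": 0, "ty": 0, "tz": 0, "turn": 7}
    - {"jaw": 3, "tx": 0, "ty": 0, "tz": 0, "turn": 7}
    - {"jaw": 3, "tx": 0, "ty": 0, "tz": 0, "turn": 7}
    - {"jaw": 3, "tx": 0, "ty": 0, "tz": 0, "turn": 7}
    - {"jaw": 3, "tx": 0, "ty": 0, "tz": 0, "turn": 5}
    - {"jaw": 3, "tx": 0, "ty": 0, "tz": 0, "turn": 0}

```text
clock: 12.27
tcp_pos: [0.4939, 0.0979, 0.1852]
eef_rot: [2.695, 1.613, 0.003]
ft_force: [3.5, 0.1, 0.9]
gripper_width: 0.0383
grasp_force: 62.3
```

```bash
cat >> h.py <<'E'
def plat():
    Z=pts(cap("scene"))[...,2]; d=np.load("ref_scene.npy.npz")["P"][...,2]
    m=np.zeros(Z.shape,bool); m[215:235,255:310]=1
    m&=(d>.066)&(d<.076)&(Z>.06)&(Z<.09); print("plat",m.sum(),np.median(d[m]).round(4),np.median(Z[m]).round(4))
    s=sensors.state(); print("tq",s["wrist_torque"].round(3),"F",s["ft_force"].round(1))
E
python3 - <<'E'
from h import *
need(.494,.097,.1855); tip(); plat()
E
```

```text
clk 12.27 tcp [0.4939 0.0979 0.1852] tool shift cm [-0.08  0.05 -0.03] j6 0.557 j1 0.065 F [3.5 0.1 0.9]
[[ 0.473  0.881  0.002]
 [ 0.881 -0.473  0.   ]
 [ 0.001  0.002 -1.   ]]
[('top', 288, -0.09), ('scene', 131, -0.06)]
plat 391 0.0713 0.0776
tq [-0.176 -1.075  0.106] F [ 4.2 -0.8  3.7]
```

Emit:
play_rows:
  targets:
    - {"jaw": 3, "tx": 0, "ty": 0, "tz": 0, "turn": 5}
    - {"jaw": 3, "tx": 0, "ty": 0, "tz": 0, "turn": 7}
    - {"jaw": 3, "tx": 0, "ty": 0, "tz": 0, "turn": 7}
    - {"jaw": 3, "tx": 0, "ty": 0, "tz": 0, "turn": 7}
    - {"jaw": 3, "tx": 0, "ty": 0, "tz": 0, "turn": 7}
    - {"jaw": 3, "tx": 0, "ty": 0, "tz": 0, "turn": 5}
    - {"jaw": 3, "tx": 0, "ty": 0, "tz": 0, "turn": 0}

```text
clock: 13.2
tcp_pos: [0.4938, 0.0976, 0.1853]
eef_rot: [3.074, 0.646, 0.002]
ft_force: [5.0, -2.1, 4.5]
gripper_width: 0.0388
grasp_force: 62.7
```

```bash
python3 - <<'E'
from h import *
need(.494,.097,.1855); tip(); plat()
E
```

```text
clk 13.2 tcp [0.4938 0.0976 0.1853] tool shift cm [-0.    0.06 -0.02] j6 1.221 j1 0.064 F [ 5.  -2.1  4.5]
[[ 0.915  0.402  0.001]
 [ 0.402 -0.915 -0.   ]
 [ 0.001  0.001 -1.   ]]
[('top', 288, 0.6), ('scene', 131, 0.35)]
plat 377 0.0713 0.0786
tq [-0.607 -1.04  -0.029] F [ 4.6 -3.   4.7]
```

Emit:
play_rows:
  targets:
    - {"jaw": 3, "tx": 0, "ty": 0, "tz": 0, "turn": 4}
    - {"jaw": 3, "tx": 0, "ty": 0, "tz": 0, "turn": 6}
    - {"jaw": 3, "tx": 0, "ty": 0, "tz": 0, "turn": 0}
    - {"jaw": 3, "tx": 0, "ty": 0, "tz": 0, "turn": 0}

```text
clock: 13.88
tcp_pos: [0.4937, 0.0975, 0.1853]
eef_rot: [3.117, 0.383, 0.002]
ft_force: [4.5, -4.0, 4.4]
gripper_width: 0.0385
grasp_force: 62.7
```

Emit:
play_rows:
  targets:
    - {"jaw": 5, "tx": 0, "ty": 0, "tz": 0, "turn": 0}
    - {"jaw": 6, "tx": 0, "ty": 0, "tz": 0, "turn": 0}
    - {"jaw": 6, "tx": 0, "ty": 0, "tz": 0, "turn": 0}
    - {"jaw": 6, "tx": 0, "ty": 0, "tz": 0, "turn": 0}
    - {"jaw": 6, "tx": 0, "ty": 0, "tz": 0, "turn": 0}
    - {"jaw": 6, "tx": 0, "ty": 0, "tz": 0, "turn": 0}

```text
clock: 14.38
tcp_pos: [0.4931, 0.0979, 0.1849]
eef_rot: [3.118, 0.383, -0.001]
ft_force: [-0.2, 0.7, -0.4]
gripper_width: 0.0599
grasp_force: 0.0
```

```bash
python3 - <<'E'
from h import *
need(.494,.097,.1855); tip(); tip(); plat()
E
```

```text
clk 14.38 tcp [0.4931 0.0979 0.1849] tool shift cm [ 0.06  0.11 -0.06] j6 1.391 j1 0.065 F [-0.2  0.7 -0.4]
[[ 0.97   0.242 -0.   ]
 [ 0.242 -0.97  -0.   ]
 [-0.    -0.    -1.   ]]
[('top', 288, 0.81), ('scene', 131, 0.38)]
[('top', 288, 0.6), ('scene', 131, 0.26)]
plat 374 0.0713 0.0789
tq [ 0.019 -0.021  0.014] F [0.4 0.1 0.8]
```

Emit:
play_rows:
  targets:
    - {"jaw": 3, "tx": 0, "ty": 0, "tz": 0, "turn": 0}
    - {"jaw": 3, "tx": 0, "ty": 0, "tz": 0, "turn": 0}
    - {"jaw": 3, "tx": 0, "ty": 0, "tz": 0, "turn": 0}
    - {"jaw": 3, "tx": 0, "ty": 0, "tz": 0, "turn": 0}
    - {"jaw": 3, "tx": 0, "ty": 0, "tz": 0, "turn": 5}
    - {"jaw": 3, "tx": 0, "ty": 0, "tz": 0, "turn": 6}
    - {"jaw": 3, "tx": 0, "ty": 0, "tz": 0, "turn": 5}
    - {"jaw": 3, "tx": 0, "ty": 0, "tz": 0, "turn": 0}

```text
clock: 15.7
tcp_pos: [0.4934, 0.0977, 0.1853]
eef_rot: [3.141, -0.064, 0.001]
ft_force: [-1.1, -3.9, 4.8]
gripper_width: 0.039
grasp_force: 59.9
```

Emit:
play_rows:
  targets:
    - {"jaw": 4.5, "tx": 0, "ty": 0, "tz": 0, "turn": 0}
    - {"jaw": 6, "tx": 0, "ty": 0, "tz": 0, "turn": 0}
    - {"jaw": 7, "tx": 0, "ty": 0, "tz": 0, "turn": 0}
    - {"jaw": 7, "tx": 0, "ty": 0, "tz": 0, "turn": 0}
    - {"jaw": 7, "tx": 0, "ty": 0, "tz": 0, "turn": 0}
    - {"jaw": 7, "tx": 0, "ty": 0, "tz": 0, "turn": 0}

```text
clock: 16.2
tcp_pos: [0.4933, 0.0979, 0.1849]
eef_rot: [3.141, -0.055, -0.0]
ft_force: [0.2, 0.9, 0.6]
gripper_width: 0.0697
grasp_force: 0.0
```

```bash
python3 - <<'E'
from h import *
need(.494,.097,.1855); tip(); tip(); plat()
E
```

```text
clk 16.2 tcp [0.4933 0.0979 0.1849] tool shift cm [ 0.07  0.09 -0.06] j6 1.67 j1 0.065 F [0.2 0.9 0.6]
[[ 0.999 -0.035 -0.   ]
 [-0.035 -0.999 -0.   ]
 [-0.     0.    -1.   ]]
[('top', 288, 1.59), ('scene', 131, 0.78)]
[('top', 288, 1.53), ('scene', 131, 0.75)]
plat 366 0.0713 0.0799
tq [ 0.025 -0.03   0.008] F [ 0.  -0.1 -0.7]
```

The pipe now follows the platform, with the tip up about 1 mm, so contact is confirmed. I'll retreat straight up and check.

Emit:
play_rows:
  targets:
    - {"jaw": 7, "tx": 0, "ty": 0, "tz": -1, "turn": 0}
    - {"jaw": 7, "tx": 0, "ty": 0, "tz": -2, "turn": 0}
    - {"jaw": 7, "tx": 0, "ty": 0, "tz": -3, "turn": 0}
    - {"jaw": 7, "tx": 0, "ty": 0, "tz": -3, "turn": 0}
    - {"jaw": 7, "tx": 0, "ty": 0, "tz": 0, "turn": 0}
    - {"jaw": 7, "tx": 0, "ty": 0, "tz": 0, "turn": 0}
    - {"jaw": 7, "tx": 0, "ty": 0, "tz": 0, "turn": 0}
    - {"jaw": 7, "tx": 0, "ty": 0, "tz": 0, "turn": 0}

```text
clock: 17.52
tcp_pos: [0.4929, 0.0978, 0.2743]
eef_rot: [3.141, -0.055, -0.002]
ft_force: [0.3, -0.9, -0.7]
gripper_width: 0.07
grasp_force: 0.0
```

```bash
python3 - <<'E'
from h import *
tip(); plat()
s=cap("scene"); cv2.imwrite("pics/s5.png",cv2.resize(s["img"][130:300,180:430],(750,510))[:,:,::-1])
E
```

```text
[('top', 288, 1.56), ('scene', 131, 0.76)]
plat 365 0.0713 0.0796
tq [-0.023  0.007 -0.01 ] F [ 0.5 -0.3  1.3]
```

View pics/s5.png

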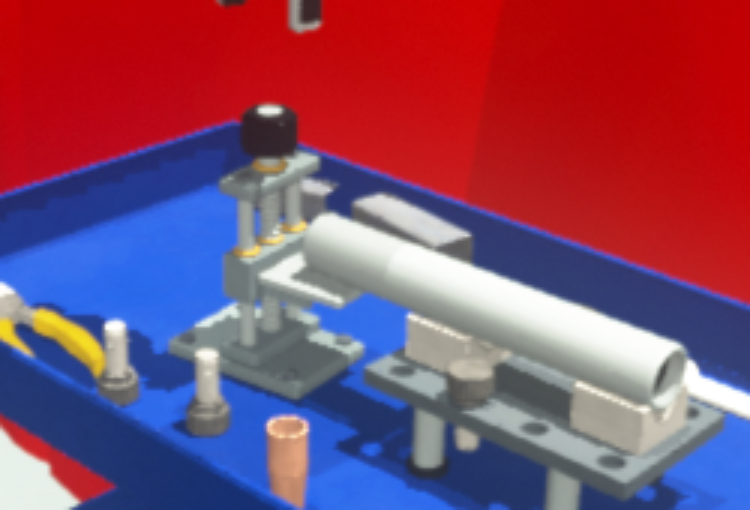

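The jack stands upright with its platform touching the pipe's underside (around (330,275)), the gripper is clear, and the bolts and nozzle are where they were. Handing in.

```bash
python3 -c "
from station import job; print(job.finish_job())"
```

```text
the job is handed in; nothing more can be done
None
```

The jack stands on the tray under the pipe's free end with its platform wound up to support it; the tip rose about 1 mm by the cameras (limit 3 mm), the gripper is clear, and the job is handed in (no verdict was returned).

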